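# Set the stop, then hold a block against its sprung pad

### The arm

A 6-joint arm with a two-finger parallel gripper is mounted at the origin on a cart in front of the work surface, level with it; the furniture and walls round the work are solid. World frame = base frame: x ahead of the robot, y to its left, z up, the work surface at z = 0. Lengths are in m, angles in rad, forces in N, time in s.
With the tool pointing down it reaches from about 0.3 to 0.775 m from the base axis. Payload 14.6 kg.
Tool frame: the origin (TCP) lies at the very end of the fingers, on their centre line; the grasp point (between the pads) lies 19 mm behind it; z points along the fingers, y is the line along which they close (so a half turn about z gives the same grasp; the last joint's range is limited). The gripper opens to 94 mm and grips with 3 to 60 N. Pads are 16 mm wide; open, the fingers measure 119 mm over their backs; the gripper's body (75 mm by 177 mm) begins 78 mm behind the grasp point.
Start: joints at [1.109, 0.3, 1.521, -0, 1.321, -0.067], TCP at [0.212, 0.508, 0.205] pointing down, gripper open.
Joint ranges: [-3.03, 3.03], [-0.79, 2.21], [0.23, 2.52], [-1.04, 4.18], [0, 3.07], [-2.55, 2.55]. Speed limits (rad/s): [2.22, 2.22, 2.57, 3.14, 3.14, 3.14].

### API

Orientations are given as [roll, pitch, yaw] about the fixed x, y, z axes, in that order (R = Rz(yaw) Ry(pitch) Rx(roll)).
In Python, from station import ctrl gives the robot as it stands.
- The arm moves only by the tool move_arm, never from a script. Its argument "targets" is a list of rows, each a list of 6 numbers: the shift along the tool's x, y, z in units of 1000 mm (1.0 is 1000 mm), then the turn, a rotation vector about the tool's x, y, z in units of 30 degrees (1.0 is 30 degrees). In form: [[tx, ty, tz, ax, ay, az], ...]. A call has exactly 5 rows; each row is the pose to reach, as a shift and turn from the pose commanded when the call began, along the tool's axes at that moment; what a row does not reach only later rows make up. A row lasts 1/12 s, in which the tool goes at most 41.7 mm and 7.16 degrees, less where a joint would pass 70% of its speed; a pose out of reach is approached as far as the arm can. A call with a number of a shift or a turn outside -1 to 1 is refused whole. A call with a gripper value outside its range is refused whole. "fingers" is the opening, from -1 (shut) to 1 (fully open), set as the call begins (left out, the last holds). The fingers move at their own pace and stop on an object; "grip_force" is the grip in N (left out, the last holds). Time passes only in rows, so rows that repeat a pose let the fingers close, or fill a call up. It gives the time, the measured TCP pose, the force and the opening at its end, in the units of the state.
- ctrl.get_obs(): the state, without advancing time (a new reading comes with each control period).
- ctrl.camera(name): name is "scene" or "top" or "wrist"; returns the picture (480x640x3 uint8, red, green, blue); there is no depth.
- ctrl.camera_info(name): a dict with "fx", "fy", "cx", "cy" (pixels), "k1" (the pictures are not rectified: a ray, as slopes to the right and down, at radius r is drawn at 1 + k1 r^2 times it, then the intrinsics apply), "rvec" (rotation vector, rad) and "tvec" (3), from world to camera coordinates, as OpenCV has them. Camera axes: x right, y down, z forward; pixel columns grow to the right and rows downward; lengths in m; the calibration is good to about 2 mm. A picture is of the moment at which its call begins: read the wrist's pose just before it. camera_info takes no time and is no camera call; for the wrist camera it gives the pose at the moment of the call.
- ctrl.hand_in(): hands the job in, once; it reports no verdict.
The state is a dict: "time_s": time; "qpos": joint angles; "joint_vel": joint speeds; "tau": joint torques, N m; "ee_pos": TCP position; "eef_rot": TCP orientation; "force": force on the tool from outside, world axes, zero at the start; "moment": the same for the moment, N m; "grip_width": finger opening in m.
Only numpy, scipy, OpenCV 4.12 (cv2) and the standard library are available. Lean on these libraries where they do the work, as an engineer would, in place of code of your own. Each camera call takes 0.05 s, during which the arm holds its last target. There are 200 camera calls.

### The job

Turn the round knob on the steel fixture until the carriage's setting pointer stands in the gap between the two prongs of the index clip, and let go of the knob. Then stand the long wooden block with the key slot flat on the fixture between the two low guide lips, and with one of its narrow ends press it straight against the sprung pad with 6 to 12 N, so that the pad's force pointer stands between the two pins on top of the carriage; finish while still holding it pressed there, as a third hand for the colleague who will screw it down. Do not shift the index clip, and leave the other things on the bench where they are.

Things in the scene. Friction and masses are not known exactly. Their poses are not given: they have to be found in the camera images.
- fixture: Dark steel base plate 260 x 190 x 12 mm, fixed to the bench, with a sprung stop. Origin at bench level under the pad's front face when carriage and plunger are 0. x = pressing direction (roughly away from the robot), y left, z up. Plate: x -155..105, y -65..125. At x > 0: carriage post (28 x 40 mm, top z 80), index rail at y -53 (up to z 36), grey housing under the knob (top z 30).
- bed (a point): Centre of the bed for the block, on the plate's top (12 mm over the bench), at fixture x -78, y 0 mm; axes as the fixture's. The bed lies between two guide lips, 130 mm long along x, 8 mm tall, inner faces at y -28 and +28 mm; beyond the lips the plate stays flat up to fixture x 43, so the block can slide on under the pad's travel.
- knob_grip (a point): On the vertical axis of the black round knurled knob, at the height to grip (56 mm over the bench; fixture x 50, y 90). Knob 34 mm diameter, z 36 to 70; 40 mm free round its axis above z 30. Counterclockwise from above moves the carriage to fixture +x, 8 mm per rad; range about 3.1 rad. Takes 0.2 to 0.3 N m, stays where left, does not yield to the pressing.
- carriage (a joint): Position (m) of the carriage along fixture x, 0 at the start, range -0.003 to 0.022; driven by the knob. It carries the setting pointer and the sprung pad.
- setting_pointer (a point): Tip of the flat steel setting pointer (5 mm wide) that sticks out of the carriage to fixture -y, over the index rail; at fixture x 45 mm when the carriage is at 0, z 32 mm.
- clip_gap (a point): Middle of the 6 mm gap between the two prongs of the small steel index clip on the index rail (22 mm long, up to z 36). At the start 7 to 16 mm further along fixture +x than the setting pointer, which is to meet it within 2.5 mm along fixture x. The clip could be pushed by mistake; it must stay.
- pad_face (a point): Centre of the front face (facing fixture -x) of the sprung pad, a black disc of 36 mm diameter, 52 mm over the bench, 40 mm over the bed. Lies at fixture x = carriage + plunger.
- plunger (a joint): How far (m) the pad is pushed into the carriage along fixture x: 0 free, 0.018 at its stop. Spring 1 N per mm: 0.006 to 0.012 is 6 to 12 N, where the thin force pointer on the pad's top arm stands between the two upright pins (10 mm apart, z 80..90 mm) on the carriage's top.
- slot_block: Wooden fixture block with a dark key slot in its broad side, 42 (x) x 98 (y) x 64 (z) mm, 0.15 to 0.3 kg, loose, standing upright on the bench; origin at the centre of its underside. Gripped across its 42 mm. Its 98 mm length (own y axis) is to lie along fixture x; either end may face the pad.
- chock: Bystander: smaller softwood chock, 35 x 45 x 55 mm, origin at the centre of its underside.
- brass_bush: Bystander: flanged brass bush, 54 mm diameter, 44 mm tall, origin at the centre of its underside.
- cap_screw: Bystander: black cap screw standing on its head, 16 mm diameter, 42 mm tall, origin under its centre.
Not all that is in view belongs to the job. There is more than one size of the slot_block; the one meant has the size given above.

How it is judged:
By the outcome, as a careful person would: the job done as asked, in the order asked, and still so for the second after the job is handed in, while the arm keeps its last pose, push and grip.
It also fails if it takes over 64 s, if anything falls off the work surface, if the arm or the gripper's body presses on something with over 40 N, if the wrist force passes 120 N, or if a joint passes its speed limit or range.

## Working session

There is one attempt and no reset: what is moved stays moved. The work goes in short steps, Python scripts to look and compute and a tool call to move; the robot and the scene stay as the last step left them, time stands still between calls to the robot, and variables do not carry over. Pictures are saved under pics/ and viewed, on a budget of 10 in all, crops included, one or two more only if the job needs it, and the job is handed in when it is done.

Besides the shell and the picture viewer there is one more tool, called after "Request:" by a JSON object that holds its "name" and its "arguments", one argument or row to a line. move_arm: Moves the arm, as the interface text tells. Shifts and turns lie within -1 to 1; 1 stands for 1000 mm of shift or 30 degrees of turn. Its arguments: {"type":"object","properties":{"targets":{"type":"array"},"fingers":{"type":"number"},"grip_force":{"type":"number"}},"required":["targets"]}

```bash
mkdir -p pics; ls
python3 - <<'E'
from station import ctrl
import cv2
o=ctrl.get_obs();print({k:o[k] for k in('time_s','ee_pos','eef_rot','force','grip_width')})
for n in('scene','top'):
    cv2.imwrite(f'pics/{n}0.png',ctrl.camera(n)[:,:,::-1]);print(n,ctrl.camera_info(n))
E
```

```text
pics
{'time_s': 0.0, 'ee_pos': array([0.21141133, 0.50745486, 0.20488452]), 'eef_rot': array([-3.14041734e+00, -1.07333363e-04,  2.74678910e+00]), 'force': array([-0.08690674,  0.99305565, -0.50970086]), 'grip_width': 0.09401377914378095}
scene {'fx': 442.4395256390214, 'fy': 442.4395256390214, 'cx': 314.9711271211945, 'cy': 243.61900767035965, 'k1': -0.044768796320160655, 'rvec': array([ 1.86484726, -0.70092139,  0.44334013]), 'tvec': array([-0.51716733,  0.15952637,  0.78090244])}
top {'fx': 441.7404770599902, 'fy': 441.7404770599902, 'cx': 317.9770505502582, 'cy': 234.53580972843247, 'k1': 0.00460052589911492, 'rvec': array([ 2.22810791, -2.17668489,  0.11417265]), 'tvec': array([-0.22583787,  0.53539231,  1.10273837])}
```

View pics/top0.png

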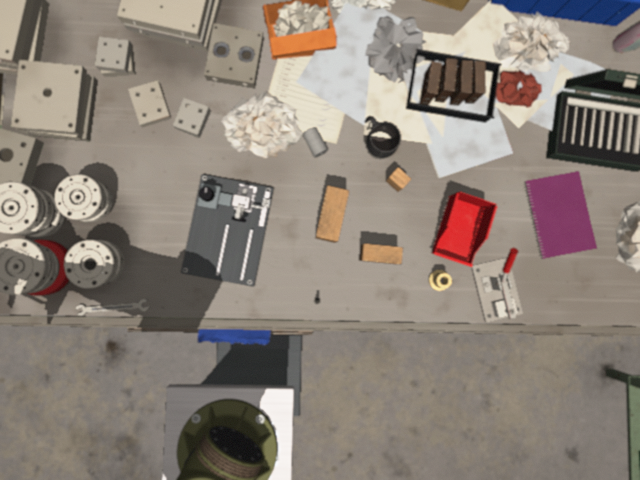

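View pics/scene0.png

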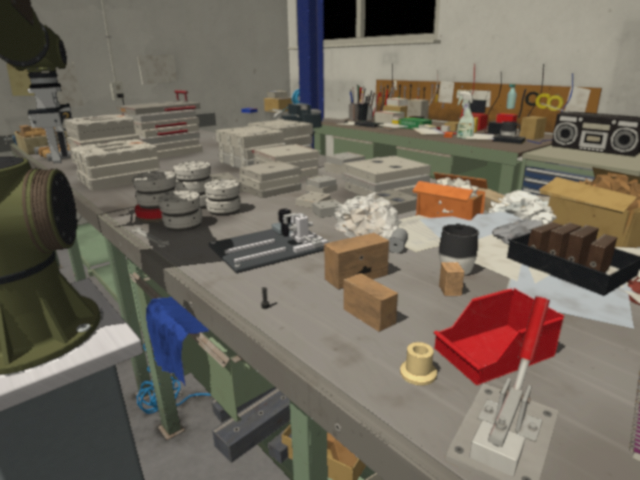

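Two oblong wooden blocks are candidates: A at top (332,214), which looks about 57 px or 0.135 m long, and B at top (382,254), about 41 px or 0.097 m long. B fits 98 x 42 mm. The fixture is at (228,228), with the knob at (207,190). I'll confirm with an enlarged crop.

```bash
cat > h.py <<'E'
import numpy as np, cv2
from station import ctrl
def cam(info):
    K=np.array([[info['fx'],0,info['cx']],[0,info['fy'],info['cy']],[0,0,1]]);d=np.array([info['k1'],0,0,0.])
    return K,d,np.array(info['rvec'],float),np.array(info['tvec'],float)
def p2w(info,uv,z):
    K,d,r,t=cam(info);R=cv2.Rodrigues(r)[0]
    n=cv2.undistortPoints(np.array(uv,float).reshape(-1,1,2),K,d)[:,0]
    ray=np.c_[n,np.ones(len(n))]@R;c=-R.T@t
    return c+ray*((np.broadcast_to(z,len(n))-c[2])/ray[:,2])[:,None]
def w2p(info,X):
    K,d,r,t=cam(info);return cv2.projectPoints(np.array(X,float).reshape(-1,1,3),r,t,K,d)[0][:,0]
E
python3 - <<'E'
from h import *
im=cv2.imread('pics/top0.png')
a=cv2.resize(im[165:295,175:285],None,fx=3.6,fy=3.6,interpolation=3)
b=cv2.resize(im[165:295,310:420],None,fx=3.6,fy=3.6,interpolation=3)
cv2.imwrite('pics/c1.png',np.hstack([a,b]))
E
```

```text
(no output)
```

View pics/c1.png

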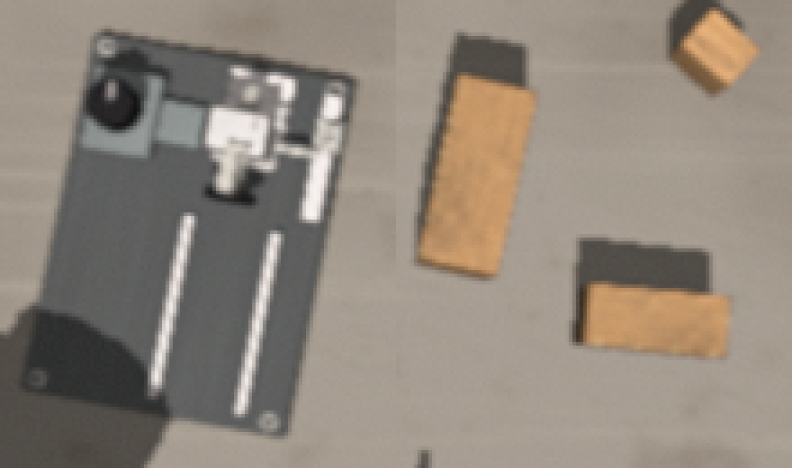

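```bash
cat >> h.py <<'E'
def rigid2(F,W):
    F=np.array(F);W=np.array(W)[:,:2];f=F-F.mean(0);w=W-W.mean(0)
    a=np.arctan2((f[:,0]*w[:,1]-f[:,1]*w[:,0]).sum(),(f*w).sum())
    R=np.array([[np.cos(a),-np.sin(a)],[np.sin(a),np.cos(a)]]);t=W.mean(0)-R@F.mean(0)
    return a,R,t,np.linalg.norm(F@R.T+t-W,axis=1)
E
python3 - <<'E'
from h import *
i=ctrl.camera_info('top')
c=lambda p,ox:np.array(p)/3.6+np.array([ox,165])
W=p2w(i,c([(102,30),(356,76),(286,436),(22,386)],175),.012)
a,R,t,e=rigid2([(.105,.125),(.105,-.065),(-.155,-.065),(-.155,.125)],W)
print('fix',a,np.degrees(a),t,e)
for n,p in dict(knob=(.05,.09),bed=(-.078,0)).items(): print(n,R@p+t)
for n,P in dict(A=[(458,75),(536,92),(495,276),(418,262)],B=[(585,283),(730,296),(727,357),(584,345)]).items():
    w=p2w(i,c(np.array(P)-[396,0],310),.064)[:,:2]
    print(n,w.mean(0),[round(float(np.linalg.norm(w[k]-w[k-1])),4) for k in range(4)],w.round(3).tolist())
wi=ctrl.camera_info('wrist');Rw=cv2.Rodrigues(wi['rvec'])[0];print('wristcam',wi['fx'],-Rw.T@wi['tvec'],Rw,ctrl.get_obs()['ee_pos'])
E
```

```text
fix -0.1657246922568357 -9.49532542742108 [ 0.56941633 -0.01806758] [0.00375505 0.00285531 0.00135494 0.0005738 ]
knob [0.63357832 0.06245098]
bed [ 0.492485   -0.00520015]
A [ 0.5895727  -0.24643835] [0.1317, 0.0549, 0.1299, 0.0534] [[0.659, -0.232], [0.649, -0.286], [0.521, -0.26], [0.53, -0.207]]
B [ 0.49369679 -0.37127698] [0.0423, 0.1, 0.0417, 0.0983] [[0.518, -0.322], [0.511, -0.422], [0.47, -0.42], [0.476, -0.322]]
wristcam 414.62131124300527 [0.14464276 0.53661516 0.38393578] [[ 0.38536447  0.92276384 -0.00105651]
 [ 0.89337304 -0.37280313  0.25080358]
 [ 0.23103861 -0.09759464 -0.96803742]] [0.21142393 0.50748394 0.20496463]
```

B measures 100 x 42 mm, so it is the slot_block. A measures 131 x 54 mm, so it is the wrong size. The fixture yaw is about -9.5°. I'll travel to the knob and look on the way.

```bash
cat >> h.py <<'E'
from scipy.spatial.transform import Rotation as Ro
def plan(pos,yawdeg,n=1):
    "n calls to reach pos/yaw tool down: print end shift/turn of each call in move units"
    o=ctrl.get_obs();p0=np.array(o['ee_pos']);R0=Ro.from_euler('xyz',o['eef_rot'])
    R1=Ro.from_euler('xyz',[np.pi,0,np.radians(yawdeg)])
    rv=(R0.inv()*R1).as_rotvec();print('now',p0.round(4),np.degrees(o['eef_rot'][2]).round(2),'F',np.round(o['force'],1),'w',round(o['grip_width'],4),'t',round(o['time_s'],2),'q6',round(o['qpos'][5],2))
    for k in range(n):
        Rk=R0*Ro.from_rotvec(rv*k/n)
        print('call',k,(Rk.inv().apply((np.array(pos)-p0)/n)).round(4),(rv/n/np.radians(30)).round(4))
E
python3 -c "
from h import *
plan([.62,.05,.285],37.4,4)"
```

```text
now [0.2114 0.5075 0.205 ] 157.38 F [-0.1 -0.2  0.2] w 0.094 t 0.1 q6 -0.07
call 0 [-0.1383 -0.0663 -0.02  ] [-3.000e-04  5.000e-04  9.998e-01]
call 1 [-0.1529  0.0117 -0.02  ] [-3.000e-04  5.000e-04  9.998e-01]
call 2 [-0.1266  0.0866 -0.02  ] [-3.000e-04  5.000e-04  9.998e-01]
call 3 [-0.0663  0.1383 -0.02  ] [-3.000e-04  5.000e-04  9.998e-01]
```

Request:
{"name": "move_arm", "arguments": {
  "targets": [
    [-0.01,-0.005,-0.035,0,0,0.2],
    [-0.04,-0.02,-0.07,0,0,0.4],
    [-0.075,-0.035,-0.08,0,0,0.6],
    [-0.107,-0.05,-0.08,0,0,0.8],
    [-0.138,-0.066,-0.08,0,0,1]
  ],
  "fingers": -0.06,
  "grip_force": 30
}}

```text
time_s: 0.52
ee_pos: [0.3147, 0.3923, 0.2863]
eef_rot: [3.14, -0.0, 2.218]
force: [1.4, 0.6, 0.2]
grip_width: 0.0642
```

Request:
{"name": "move_arm", "arguments": {
  "targets": [
    [-0.03,0.002,0,0,0,0.2],
    [-0.06,0.004,0,0,0,0.4],
    [-0.09,0.007,0,0,0,0.6],
    [-0.122,0.009,0,0,0,0.8],
    [-0.153,0.012,0,0,0,1]
  ]
}}

```text
time_s: 0.93
ee_pos: [0.4166, 0.2779, 0.2853]
eef_rot: [-3.141, 0.0, 1.694]
force: [0.1, 0.6, -0.0]
grip_width: 0.0442
```

Request:
{"name": "move_arm", "arguments": {
  "targets": [
    [-0.025,0.017,0,0,0,0.2],
    [-0.051,0.035,0,0,0,0.4],
    [-0.076,0.052,0,0,0,0.6],
    [-0.101,0.069,0,0,0,0.8],
    [-0.127,0.087,0,0,0,1]
  ]
}}

```text
time_s: 1.35
ee_pos: [0.5192, 0.1633, 0.2852]
eef_rot: [-3.141, 0.0, 1.171]
force: [0.8, -0.1, -0.8]
grip_width: 0.0444
```

Request:
{"name": "move_arm", "arguments": {
  "targets": [
    [-0.013,0.028,0,0,0,0.2],
    [-0.027,0.055,0,0,0,0.4],
    [-0.04,0.083,0,0,0,0.6],
    [-0.066,0.138,0,0,0,1],
    [-0.066,0.138,0,0,0,1]
  ]
}}

```text
time_s: 1.77
ee_pos: [0.6222, 0.0474, 0.2845]
eef_rot: [-3.141, 0.001, 0.644]
force: [-0.0, -0.1, 0.2]
grip_width: 0.0442
```

Run:
```python
from h import *
import json
i=ctrl.camera_info('wrist');im=ctrl.camera('wrist')[:,:,::-1]
json.dump({k:np.array(v).tolist() for k,v in i.items()},open('w1.json','w'))
cv2.imwrite('pics/w1.png',im)
o=ctrl.get_obs();print(o['ee_pos'],np.degrees(o['eef_rot']),o['grip_width'],o['time_s'])
a=np.radians(-9.5);R=np.array([[np.cos(a),-np.sin(a)],[np.sin(a),np.cos(a)]]);t=[.5694,-.0181]
for n,p,z in[('knob',(.05,.09),.07),('ptr',(.045,-.053),.032),('c1',(.105,.125),.012),('c2',(.105,-.065),.012),('c3',(-.155,-.065),.012),('c4',(-.155,.125),.012)]:
    print(n,w2p(i,[[*(R@p+t),z]]))
```

```text
[0.6229546  0.04604883 0.28385966] [-1.79977548e+02  1.08189335e-01  3.65226414e+01] 0.0439451288162598 1.8167
knob [[315.1295454  194.62921369]]
ptr [[401.43084041 285.90616104]]
c1 [[330.40480413 127.42780898]]
c2 [[444.48831095 252.55330812]]
c3 [[283.40591852 389.72977778]]
c4 [[169.06634989 286.88667914]]
```

View pics/w1.png

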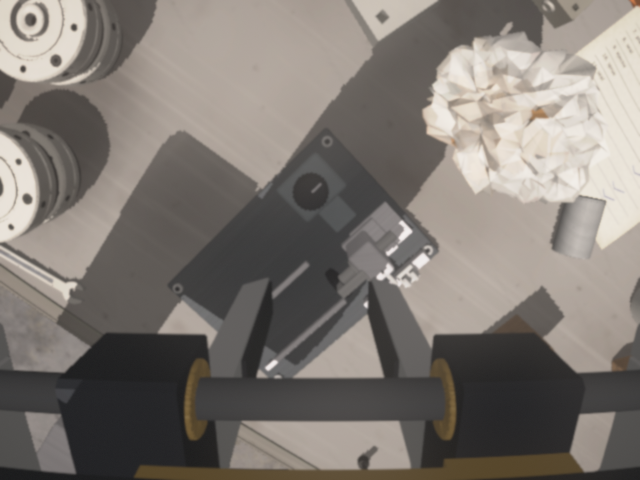

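Run:
```python
from h import *
im=cv2.imread('pics/w1.png')
cv2.imwrite('pics/w1c.png',cv2.resize(im[115:305,280:450],None,fx=4.4,fy=3.1 if 0 else 3.15,interpolation=3))
```

```text
(no output)
```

View pics/w1c.png

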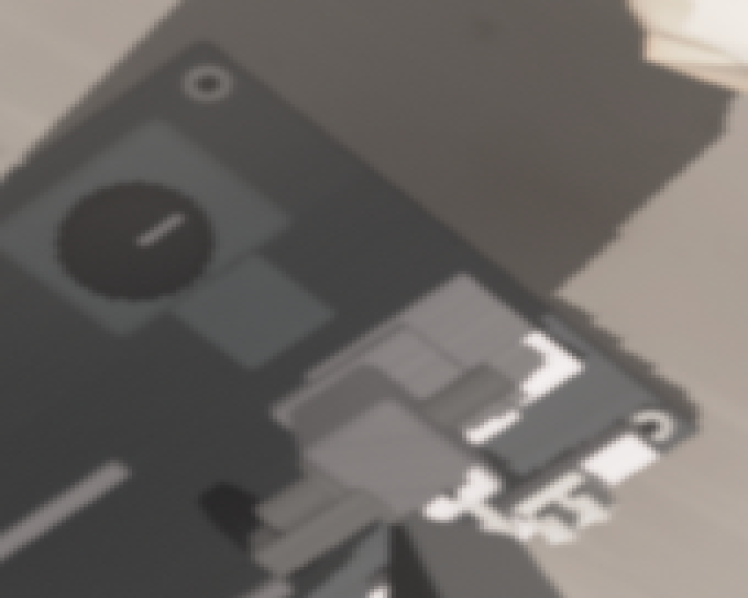

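Run:
```python
from h import *
import json
i=json.load(open('w1.json'))
W=p2w(i,[(325.5,127.7),(439,250),(170,289),(310.7,191)],[.012,.012,.012,.066])
a,R,t,e=rigid2([(.105,.125),(.105,-.065),(-.155,.125),(.05,.09)],W)
print(np.degrees(a),t,e,W.round(4).tolist(),R@[.05,.09]+t,R@[-.078,0]+t)
plan([*W[3][:2],.16],36,1)
```

```text
-8.405837402020842 [ 0.56895037 -0.01530083] [0.00144604 0.00361933 0.00302272 0.0021402 ] [[0.6903, 0.0918, 0.012], [0.6607, -0.0924, 0.012], [0.4356, 0.1285, 0.012], [0.6333, 0.0676, 0.066]] [0.63156978 0.06642315] [ 0.49178829 -0.00389849]
now [0.623  0.046  0.2839] 36.52 F [ 1.7 -1.  -0.9] w 0.0439 t 1.82 q6 0.95
call 0 [ 0.0214 -0.0111  0.1238] [-0.0007  0.0036  0.0174]
```

```bash
python3 -c "
from h import *
plan([.577,-.106,.16],36.5,1)"
```

```text
now [0.623  0.046  0.2839] 36.52 F [ 1.7 -1.  -0.9] w 0.0439 t 1.82 q6 0.95
call 0 [-0.1272  0.0949  0.1241] [-0.0007  0.0036  0.0008]
```

Request:
{"name": "move_arm", "arguments": {
  "targets": [
    [-0.025,0.019,0.025,0,0,0],
    [-0.051,0.038,0.05,0,0,0],
    [-0.076,0.057,0.074,0,0,0],
    [-0.102,0.076,0.099,0,0,0],
    [-0.127,0.095,0.124,0,0,0]
  ]
}}

```text
time_s: 2.23
ee_pos: [0.5763, -0.1032, 0.1602]
eef_rot: [-3.141, 0.0, 0.653]
force: [1.1, -0.9, -0.2]
grip_width: 0.044
```

```bash
cat > shot.py <<'E'
import sys,json
from h import *
n=sys.argv[1];x0,y0,x1,y1=map(int,sys.argv[2:6]);f=float(sys.argv[6])
ctrl.camera('wrist') # let the arm settle
i=ctrl.camera_info('wrist');im=ctrl.camera('wrist')[:,:,::-1]
json.dump({k:np.array(v).tolist() for k,v in i.items()},open(n+'.json','w'))
cv2.imwrite(f'pics/{n}_full.png',im)
cv2.imwrite(f'pics/{n}.png',cv2.resize(im[y0:y1,x0:x1],None,fx=f,fy=f,interpolation=3))
o=ctrl.get_obs();print(o['ee_pos'],np.degrees(o['eef_rot']),o['grip_width'],o['time_s'])
a=np.radians(-9);R=np.array([[np.cos(a),-np.sin(a)],[np.sin(a),np.cos(a)]]);t=[.569,-.0165]
for nm,p,z in[('knob',(.05,.09),.07),('ptr',(.045,-.053),.032),('c2',(.105,-.065),.012)]:
    print(nm,w2p(i,[[*(R@p+t),z]]))
E
python3 shot.py w2 120 40 520 340 2
```

```text
[ 0.57445441 -0.10503098  0.15709265] [-179.70826052    0.2782457    37.17857472] 0.04419914673860694 2.3333
knob [[152.07866867   5.25262879]]
ptr [[313.5141544  175.84653206]]
c2 [[382.36194421 129.66669314]]
```

View pics/w2.png

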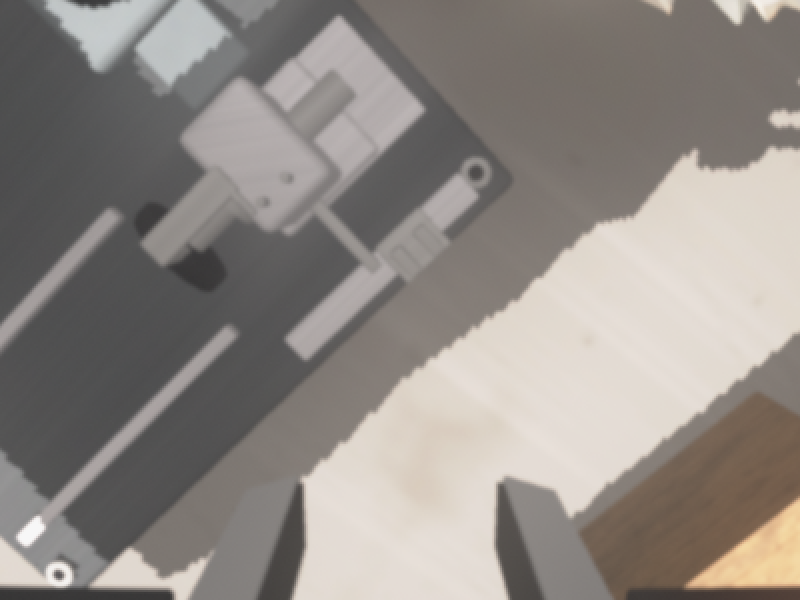

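Run:
```python
from h import *
import json
i=json.load(open('w2.json'));g=cv2.cvtColor(cv2.imread('pics/w2_full.png'),6)
P=lambda p:np.array(p)/2+[120,40]
# plate corner c2 (512,180); rail end, lips; estimate yaw from lips (z 20): right lip ends, left lip
W=p2w(i,[P((30,528)),P((236,328)),P((344,16)),P((512,180))],[.02,.02,.012,.012]);print(W.round(4).tolist())
print('lip yaw',np.degrees(np.arctan2(*(W[1]-W[0])[[1,0]])))
A=p2w(i,[P((372,268)),P((315,210)),P((415,247)),P((390,262)),P((437,232)),P((289,350)),P((475,183))],[.032,.032,.036,.036,.036,.02,.02])
a=np.arctan2(*(A[6]-A[5])[[1,0]]);print('rail yaw',np.degrees(a))
u=np.array([np.cos(a),np.sin(a)]);print(((A[:,:2]-A[0,:2])@u*1000).round(1))
# fixture-frame profile strips
v=np.array([-u[1],u[0]])
for off in(-6,-3,0,3,6):
    s=np.arange(-6,30,1.);X=np.c_[A[0,:2]+s[:,None]/1000*u+off/1000*v,np.full(len(s),.035)]
    px=w2p(i,X).astype(np.float32);print(off,cv2.remap(g,px[None,:,0],px[None,:,1],1)[0].tolist())
```

```text
[[0.4299, -0.0209, 0.02], [0.5519, -0.0431, 0.02], [0.6682, -0.0082, 0.012], [0.6594, -0.0935, 0.012]]
lip yaw -10.296385481754154
rail yaw -11.149012217715818
[  0.   -1.3  16.7   6.6  26.  -46.1  48.1]
-6 [167, 167, 167, 167, 167, 167, 167, 167, 166, 166, 165, 161, 149, 147, 145, 145, 147, 148, 147, 142, 145, 150, 150, 150, 150, 146, 144, 147, 148, 147, 145, 148, 150, 147, 148, 148]
-3 [173, 173, 174, 174, 174, 173, 173, 173, 173, 173, 172, 165, 152, 149, 144, 145, 149, 149, 147, 141, 146, 152, 154, 153, 152, 145, 145, 148, 149, 148, 146, 152, 154, 159, 170, 173]
0 [174, 174, 174, 174, 169, 155, 147, 147, 147, 149, 162, 163, 150, 148, 148, 144, 142, 141, 141, 143, 149, 151, 152, 152, 150, 145, 143, 144, 143, 143, 144, 151, 152, 155, 166, 172]
3 [163, 164, 165, 165, 158, 147, 147, 148, 148, 145, 153, 159, 153, 151, 153, 153, 154, 154, 155, 155, 155, 155, 156, 156, 156, 156, 156, 157, 157, 158, 158, 157, 156, 159, 169, 173]
6 [90, 90, 90, 92, 101, 128, 145, 149, 147, 134, 107, 96, 97, 101, 102, 103, 104, 104, 105, 105, 107, 107, 107, 107, 108, 108, 111, 112, 113, 112, 112, 113, 112, 106, 104, 104]
```

The setting pointer is about 15.1 mm short of the clip gap, which means about 108° counterclockwise. Next I go over the knob.

```bash
python3 -c "
from h import *
plan([.6325,.068,.115],33,1)"
```

```text
now [ 0.5745 -0.105   0.1571] 37.18 F [ 0.7 -1.1  0.4] w 0.0442 t 2.33 q6 0.68
call 0 [ 0.151  -0.1026  0.0419] [-0.0094  0.0096  0.1393]
```

Request:
{"name": "move_arm", "arguments": {
  "targets": [
    [0.03,-0.02,0,0,0,0.03],
    [0.06,-0.041,0,-0.003,0.003,0.06],
    [0.09,-0.061,0.005,-0.006,0.006,0.09],
    [0.121,-0.082,0.02,-0.009,0.009,0.12],
    [0.151,-0.103,0.042,-0.009,0.01,0.139]
  ]
}}

```text
time_s: 2.75
ee_pos: [0.6358, 0.0734, 0.1217]
eef_rot: [3.135, -0.009, 0.579]
force: [0.2, -0.3, 0.8]
grip_width: 0.0443
```

```bash
python3 shot.py w3 180 100 480 325 2
```

```text
[0.63364835 0.07595707 0.11655892] [ 1.79909465e+02 -1.00972795e-01  3.34777566e+01] 0.044352977058850086 2.85
knob [[339.5909176  284.15241404]]
ptr [[472.93478243 392.47104011]]
c2 [[530.97889825 334.78385162]]
```

View pics/w3.png

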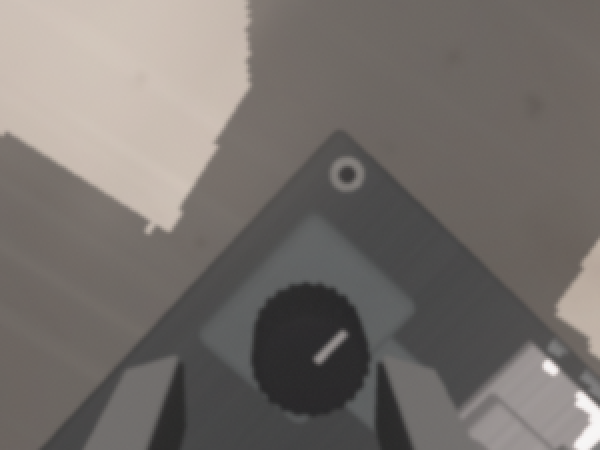

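Run:
```python
from h import *
import json
i=json.load(open('w3.json'))
P=lambda p:np.array(p)/2+[180,100]
W=p2w(i,[P((311,345)),P((340,130))],[.07,.012]);print(W)
for _ in range(2):
    o=ctrl.get_obs();print(o['ee_pos'],np.degrees(o['eef_rot']),o['joint_vel'].round(3) if hasattr(o['joint_vel'],'round') else o['joint_vel'])
plan([*W[0][:2],.037],33.5,1)
```

```text
[[0.63703185 0.07047623 0.07      ]
 [0.69076986 0.09204358 0.012     ]]
[0.63364835 0.07595707 0.11655892] [ 1.79909465e+02 -1.00972795e-01  3.34777566e+01] [-0.078 -0.062  0.008 -0.015  0.033 -0.075]
[0.63364835 0.07595707 0.11655892] [ 1.79909465e+02 -1.00972795e-01  3.34777566e+01] [-0.078 -0.062  0.008 -0.015  0.033 -0.075]
now [0.6336 0.076  0.1166] 33.48 F [-0.2 -0.7 -0.6] w 0.0444 t 2.85 q6 1.05
call 0 [-0.0003  0.0063  0.0796] [ 0.003  -0.0034 -0.0007]
```

Request:
{"name": "move_arm", "arguments": {
  "targets": [
    [0,0,0,0,0,0],
    [0,0,0,0,0,0],
    [0,0,0,0,0,0],
    [0,0,0,0,0,0],
    [0,0,0,0,0,0]
  ]
}}

```text
time_s: 3.27
ee_pos: [0.6347, 0.0699, 0.1207]
eef_rot: [3.137, -0.006, 0.578]
force: [0.6, 0.3, 0.3]
grip_width: 0.0442
```

Run:
```python
from h import *
i=ctrl.camera_info('wrist');im=ctrl.camera('wrist')
g=cv2.GaussianBlur(cv2.cvtColor(im,7),(3,3),0)[180:340,260:410]
m=(g<52).astype(np.uint8);n,l,s,c=cv2.connectedComponentsWithStats(m)
for k in range(1,n):
    if s[k,4]>300: print(s[k]+[260,180,0,0,0],c[k]+[260,180])
print(ctrl.get_obs()['joint_vel'])
print(w2p(i,[[.633,.0685,.07]]),p2w(i,[(335,272)],.07))
plan([.633,.0685,.037],33.5)
```

```text
[ 294  234   57   63 2605] [321.09827255 265.64913628]
[260 283  13  57 467] [265.66595289 313.56316916]
[368 284  22  56 585] [376.22735043 317.89230769]
[ 0.00514667  0.00531233  0.00174217 -0.00059192 -0.00112423  0.00086985]
[[320.98235005 269.44448292]] [[0.63614481 0.06078037 0.07      ]]
now [0.6346 0.07   0.1206] 33.15 F [0.2 1.1 0. ] w 0.0443 t 3.32 q6 1.05
call 0 [-0.0027 -0.0001  0.0836] [ 0.0095 -0.0117 -0.0115]
```

Request:
{"name": "move_arm", "arguments": {
  "targets": [
    [0,0,0.02,0,0,0],
    [-0.001,0,0.04,0.005,-0.005,0],
    [-0.001,0,0.06,0.009,-0.01,0],
    [-0.001,0,0.082,0.009,-0.01,0],
    [-0.001,0,0.082,0.009,-0.01,0]
  ]
}}

```text
time_s: 3.73
ee_pos: [0.6322, 0.0695, 0.034]
eef_rot: [-3.138, 0.005, 0.579]
force: [-0.6, 0.2, -1.2]
grip_width: 0.0442
```

Request:
{"name": "move_arm", "arguments": {
  "targets": [
    [0,0,0,0,0,0],
    [0,0,0,0,0,0],
    [0,0,0,0,0,0],
    [0,0,0,0,0,0],
    [0,0,0,0,0,0]
  ],
  "fingers": -1,
  "grip_force": 40
}}

```text
time_s: 4.15
ee_pos: [0.6353, 0.0687, 0.0392]
eef_rot: [3.139, -0.002, 0.579]
force: [7.3, -8.1, -8.6]
grip_width: 0.0333
```

Request:
{"name": "move_arm", "arguments": {
  "targets": [
    [0,0,0,0,0,-0.18],
    [0,0,0,0,0,-0.36],
    [0,0,0,0,0,-0.54],
    [0,0,0,0,0,-0.72],
    [0,0,0,0,0,-0.9]
  ]
}}

```text
time_s: 4.57
ee_pos: [0.6339, 0.07, 0.0391]
eef_rot: [-3.141, -0.0, 1.055]
force: [-5.7, 1.0, -2.5]
grip_width: 0.0333
```

```bash
python3 -c "
from h import *
o=ctrl.get_obs();print(o['force'],o['moment'],o['ee_pos'],np.degrees(o['eef_rot']),o['grip_width'])"
```

```text
[-5.72178662  0.99674559 -2.47008613] [ 0.3404151   1.52215625 -0.31537285] [0.6339199  0.07004313 0.03913965] [-1.79946846e+02 -1.32486276e-02  6.04356856e+01] 0.03327609271404915
```

Request:
{"name": "move_arm", "arguments": {
  "targets": [
    [0,0,0,0,0,-0.18],
    [0,0,0,0,0,-0.36],
    [0,0,0,0,0,-0.54],
    [0,0,0,0,0,-0.72],
    [0,0,0,0,0,-0.9]
  ]
}}

```text
time_s: 4.98
ee_pos: [0.6321, 0.0706, 0.039]
eef_rot: [-3.136, -0.001, 1.526]
force: [-20.8, 3.1, 7.7]
grip_width: 0.033
```

Request:
{"name": "move_arm", "arguments": {
  "targets": [
    [0,0,0,0,0,-0.18],
    [0,0,0,0,0,-0.36],
    [0,0,0,0,0,-0.54],
    [0,0,0,0,0,-0.72],
    [0,0,0,0,0,-0.9]
  ]
}}

```text
time_s: 5.4
ee_pos: [0.6304, 0.0702, 0.039]
eef_rot: [-3.132, -0.004, 1.998]
force: [-35.4, -1.4, 16.2]
grip_width: 0.0332
```

Request:
{"name": "move_arm", "arguments": {
  "targets": [
    [0,0,0,0,0,-0.18],
    [0,0,0,0,0,-0.36],
    [0,0,0,0,0,-0.54],
    [0,0,0,0,0,-0.72],
    [0,0,0,0,0,-0.9]
  ]
}}

```text
time_s: 5.82
ee_pos: [0.629, 0.069, 0.039]
eef_rot: [-3.131, -0.01, 2.469]
force: [-47.7, -9.6, 23.7]
grip_width: 0.0332
```

Request:
{"name": "move_arm", "arguments": {
  "targets": [
    [0,0,0,0,0,0],
    [0,0,0,0,0,0],
    [0,0,0,0,0,0],
    [0,0,0,0,0,0],
    [0,0,0,0,0,0]
  ]
}}

```text
time_s: 6.23
ee_pos: [0.6291, 0.0688, 0.039]
eef_rot: [-3.131, -0.009, 2.464]
force: [-44.8, -9.5, 22.4]
grip_width: 0.0333
```

Request:
{"name": "move_arm", "arguments": {
  "targets": [
    [0,0,0,0,0,0],
    [0,0,0,0,0,0],
    [0,0,0,0,0,0],
    [0,0,0,0,0,0],
    [0,0,0,0,0,0]
  ],
  "fingers": -0.06
}}

```text
time_s: 6.65
ee_pos: [0.6349, 0.0701, 0.039]
eef_rot: [3.14, 0.001, 2.465]
force: [-0.1, -0.4, -0.0]
grip_width: 0.0437
```

Request:
{"name": "move_arm", "arguments": {
  "targets": [
    [0,0,-0.02,0,0,0],
    [0,0,-0.05,0,0,0],
    [0,0,-0.08,0,0,0],
    [0,0,-0.11,0,0,0],
    [0,0,-0.13,0,0,0]
  ]
}}

```text
time_s: 7.07
ee_pos: [0.635, 0.0702, 0.1717]
eef_rot: [3.139, 0.003, 2.465]
force: [-0.6, -0.5, -0.6]
grip_width: 0.0441
```

```bash
python3 -c "
from h import *
plan([.635,-.14,.18],115,1)
plan([.63,-.15,.18],90,2)"
```

```text
now [0.635  0.0702 0.1717] 141.21 F [-0.6 -0.5 -0.6] w 0.0441 t 7.07 q6 -0.84
call 0 [-0.1317 -0.1639 -0.0084] [0.0069 0.0039 0.8738]
now [0.635  0.0702 0.1717] 141.21 F [-0.6 -0.5 -0.6] w 0.0441 t 7.07 q6 -0.84
call 0 [-0.067  -0.0874 -0.0042] [0.0039 0.0012 0.8536]
call 1 [-0.0982 -0.0499 -0.0041] [0.0039 0.0012 0.8536]
```

Request:
{"name": "move_arm", "arguments": {
  "targets": [
    [-0.02,-0.025,-0.008,0,0,0.17],
    [-0.05,-0.06,-0.008,0,0,0.34],
    [-0.08,-0.095,-0.008,0.007,0.004,0.51],
    [-0.105,-0.13,-0.008,0.007,0.004,0.7],
    [-0.13,-0.16,-0.008,0.007,0.004,0.87]
  ],
  "fingers": 1
}}

```text
time_s: 7.48
ee_pos: [0.6352, -0.1303, 0.1766]
eef_rot: [-3.139, -0.001, 2.005]
force: [1.3, 0.2, 0.2]
grip_width: 0.0744
```

Request:
{"name": "move_arm", "arguments": {
  "targets": [
    [0,0,0,0,0,0],
    [0,0,0,0,0,0],
    [0,0,0,0,0,0],
    [0,0,0,0,0,0],
    [0,0,0,0,0,0]
  ]
}}

```text
time_s: 7.9
ee_pos: [0.6355, -0.1272, 0.1762]
eef_rot: [-3.138, -0.001, 2.011]
force: [0.6, -0.3, -0.6]
grip_width: 0.094
```

```bash
python3 shot.py w4 230 80 430 230 4
```

```text
[ 0.63545909 -0.12749052  0.17606771] [-1.79787669e+02 -7.73121658e-02  1.15208598e+02] 0.09421004414127732 8.0
knob [[443.56788828 -24.43615938]]
ptr [[312.43382815 154.45266119]]
c2 [[364.38081794 206.44427738]]
```

View pics/w4.png

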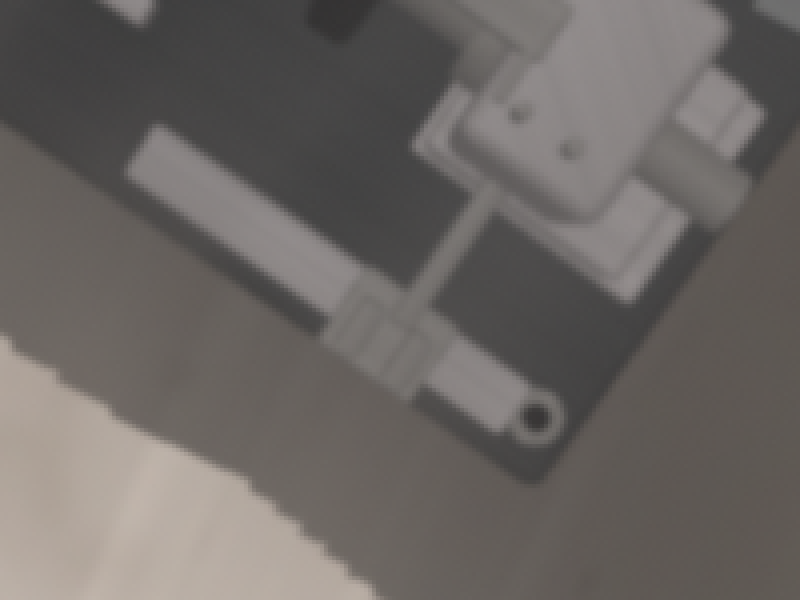

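Run:
```python
from h import *
import json
i=json.load(open('w4.json'));g=cv2.cvtColor(cv2.imread('pics/w4_full.png'),6)
P=lambda p:np.array(p)/4+[230,80]
A=p2w(i,[P((413,308)),P((487,195)),P((160,125)),P((535,380))],[.032,.032,.02,.02])
a=np.arctan2(*(A[3]-A[2])[[1,0]]);print('rail yaw',np.degrees(a),'ptr perp',np.degrees(np.arctan2(*(A[1]-A[0])[[1,0]]))-90)
for a in np.radians([-9,-10.]):
  u=np.array([np.cos(a),np.sin(a)]);v=np.array([-u[1],u[0]])
  for off,z in((-8,.036),(-6,.036),(-4,.036),(-2,.036),(6,.032),(9,.032),(12,.032)):
    s=np.arange(-16,16,1.);X=np.c_[A[0,:2]+s[:,None]/1000*u+off/1000*v,np.full(len(s),z)]
    px=w2p(i,X).astype(np.float32);print(off,cv2.remap(g,px[None,:,0],px[None,:,1],1)[0].tolist())
```

```text
rail yaw -8.6047871819024 ptr perp -8.019904140861684
-8 [137, 135, 135, 128, 120, 119, 116, 115, 119, 118, 115, 113, 114, 119, 120, 120, 118, 114, 113, 117, 116, 115, 113, 115, 118, 123, 131, 133, 133, 134, 134, 134]
-6 [139, 138, 136, 128, 120, 121, 117, 115, 118, 118, 115, 113, 115, 120, 120, 121, 119, 114, 113, 117, 117, 114, 113, 115, 118, 123, 131, 135, 135, 135, 135, 136]
-4 [137, 137, 135, 129, 120, 119, 117, 113, 116, 115, 114, 113, 115, 114, 112, 113, 112, 109, 110, 114, 114, 113, 113, 116, 116, 120, 128, 132, 133, 133, 133, 133]
-2 [139, 139, 138, 129, 121, 121, 122, 119, 119, 119, 118, 118, 115, 113, 115, 115, 114, 111, 114, 116, 117, 118, 119, 119, 119, 121, 130, 134, 134, 134, 135, 135]
6 [70, 70, 71, 71, 71, 72, 72, 72, 72, 73, 73, 75, 80, 97, 113, 116, 114, 106, 89, 78, 77, 77, 76, 76, 77, 77, 76, 76, 76, 76, 75, 76]
9 [68, 69, 70, 70, 70, 71, 71, 71, 71, 72, 72, 73, 78, 97, 112, 116, 114, 107, 89, 78, 76, 75, 76, 75, 75, 76, 76, 75, 74, 75, 75, 74]
12 [68, 69, 69, 70, 70, 71, 71, 71, 71, 72, 72, 73, 79, 97, 113, 117, 114, 106, 89, 78, 75, 75, 76, 76, 76, 75, 76, 77, 
[... 379 characters left out ...]
17, 114, 115, 115, 114, 113, 114, 113, 112, 113, 113, 110, 110, 114, 114, 113, 113, 115, 116, 119, 128, 132, 133, 133, 133, 133]
-2 [139, 139, 138, 130, 122, 121, 122, 120, 120, 120, 119, 119, 115, 113, 115, 115, 114, 111, 114, 116, 117, 118, 119, 119, 118, 121, 130, 134, 134, 134, 135, 135]
6 [70, 70, 71, 71, 72, 72, 72, 72, 73, 73, 73, 75, 81, 99, 113, 116, 113, 105, 87, 77, 77, 77, 76, 76, 77, 77, 76, 76, 76, 76, 75, 76]
9 [68, 69, 69, 70, 70, 70, 71, 71, 71, 72, 72, 73, 80, 100, 114, 116, 113, 104, 87, 77, 75, 75, 76, 75, 75, 76, 76, 75, 75, 75, 75, 75]
12 [69, 69, 69, 70, 70, 71, 71, 71, 72, 73, 72, 73, 81, 101, 114, 116, 113, 103, 86, 77, 75, 75, 76, 76, 76, 76, 76, 76, 75, 75, 75, 74]
```

The pointer stands within about 0.7 mm of the gap centre, and the clip hasn't moved. Next is the block.

```bash
python3 -c "
from h import *
plan([.494,-.43,.18],86.3,2)"
```

```text
now [ 0.6355 -0.1275  0.1761] 115.21 F [-0.2  0.6 -0.1] w 0.0942 t 8.0 q6 -0.69
call 0 [-0.1067 -0.1284 -0.0016] [-3.800e-03 -4.000e-04  4.818e-01]
call 1 [-0.1354 -0.0977 -0.0018] [-3.800e-03 -4.000e-04  4.818e-01]
```

Request:
{"name": "move_arm", "arguments": {
  "targets": [
    [-0.021,-0.026,-0.002,0,0,0.1],
    [-0.043,-0.051,-0.002,0,0,0.2],
    [-0.064,-0.077,-0.002,0,0,0.3],
    [-0.085,-0.103,-0.002,-0.004,0,0.4],
    [-0.107,-0.128,-0.002,-0.004,0,0.48]
  ]
}}

```text
time_s: 8.42
ee_pos: [0.5641, -0.2804, 0.1785]
eef_rot: [-3.14, -0.0, 1.756]
force: [0.6, 0.8, -0.3]
grip_width: 0.0939
```

Request:
{"name": "move_arm", "arguments": {
  "targets": [
    [-0.027,-0.02,0,0,0,0.1],
    [-0.054,-0.039,0,0,0,0.2],
    [-0.081,-0.058,0,0,0,0.3],
    [-0.108,-0.078,0,0,0,0.4],
    [-0.135,-0.098,0,0,0,0.48]
  ]
}}

```text
time_s: 8.83
ee_pos: [0.4931, -0.4315, 0.1786]
eef_rot: [-3.14, 0.0, 1.505]
force: [0.7, 0.5, 0.6]
grip_width: 0.0942
```

Request:
{"name": "move_arm", "arguments": {
  "targets": [
    [0,0,0,0,0,0],
    [0,0,0,0,0,0],
    [0,0,0,0,0,0],
    [0,0,0,0,0,0],
    [0,0,0,0,0,0]
  ]
}}

```text
time_s: 9.25
ee_pos: [0.4944, -0.4295, 0.1786]
eef_rot: [-3.14, -0.0, 1.508]
force: [0.6, -0.4, 0.4]
grip_width: 0.094
```

```bash
python3 shot.py w5 0 0 640 480 1; python3 -c "
from h import *
import json
i=json.load(open('w5.json'));print(w2p(i,[[.518,-.322,.064],[.511,-.422,.064],[.47,-.42,.064],[.476,-.322,.064]]))"
```

```text
[ 0.49419648 -0.42980165  0.17856033] [-1.79887737e+02 -1.70251481e-03  8.63961451e+01] 0.0944891336978229 9.35
knob [[381.43834983 -39.1535837 ]]
ptr [[ 439.42769531 -243.37696644]]
c2 [[ 507.64819705 -200.7670502 ]]
[[344.94160785  82.30750249]
 [342.25346668 227.53902605]
 [285.6701635  228.32617811]
 [282.78292632  86.47719173]]
```

View pics/w5.png

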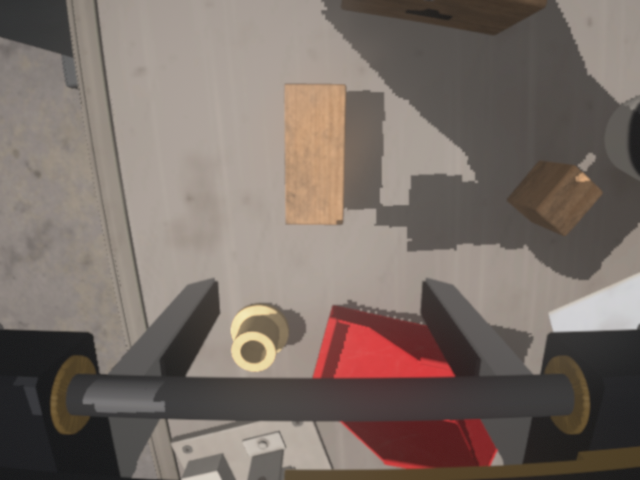

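Run:
```python
from h import *
import json
i=json.load(open('w5.json'))
w=p2w(i,[(285,84),(345,84),(344.5,224),(286,224)],.064)[:,:2];c=w.mean(0)
d=(w[0]+w[1]-w[2]-w[3])/2;print(c,np.degrees(np.arctan2(d[1],d[0])),np.linalg.norm(d),[np.linalg.norm(w[k]-w[k-1]).round(4) for k in range(4)])
plan([*c,.09],np.degrees(np.arctan2(d[1],d[0])))
```

```text
[ 0.49471577 -0.36997453] 86.33516924508531 0.09654989511660944 [np.float64(0.0966), np.float64(0.0404), np.float64(0.0965), np.float64(0.0423)]
now [ 0.4942 -0.4298  0.1786] 86.4 F [0.3 0.4 0.4] w 0.0945 t 9.35 q6 -0.71
call 0 [ 0.0597 -0.0031  0.0886] [-0.0037 -0.0001  0.002 ]
```

Request:
{"name": "move_arm", "arguments": {
  "targets": [
    [0.02,-0.001,0.01,0,0,0],
    [0.04,-0.002,0.03,0,0,0],
    [0.06,-0.003,0.06,0,0,0],
    [0.06,-0.003,0.088,0,0,0],
    [0.06,-0.003,0.088,0,0,0]
  ]
}}

```text
time_s: 9.77
ee_pos: [0.4928, -0.3678, 0.0855]
eef_rot: [-3.133, -0.005, 1.508]
force: [-0.8, -0.9, -1.4]
grip_width: 0.094
```

Request:
{"name": "move_arm", "arguments": {
  "targets": [
    [0,0,0.02,0,0,0],
    [0,0,0.04,0,0,0],
    [0,0,0.06,0,0,0],
    [0,0,0.07,0,0,0],
    [0,0,0.07,0,0,0]
  ]
}}

```text
time_s: 10.18
ee_pos: [0.4937, -0.3704, 0.0194]
eef_rot: [-3.138, -0.001, 1.506]
force: [-0.6, -0.5, 0.1]
grip_width: 0.0939
```

Request:
{"name": "move_arm", "arguments": {
  "targets": [
    [0,0,0,0,0,0],
    [0,0,0,0,0,0],
    [0,0,0,0,0,0],
    [0,0,0,0,0,0],
    [0,0,0,0,0,0]
  ],
  "fingers": -1,
  "grip_force": 40
}}

```text
time_s: 10.6
ee_pos: [0.4943, -0.3707, 0.0212]
eef_rot: [-3.14, 0.0, 1.506]
force: [0.7, -1.0, 0.5]
grip_width: 0.0645
```

Request:
{"name": "move_arm", "arguments": {
  "targets": [
    [0,0,0,0,0,0],
    [0,0,0,0,0,0],
    [0,0,0,0,0,0],
    [0,0,0,0,0,0],
    [0,0,0,0,0,0]
  ]
}}

```text
time_s: 11.02
ee_pos: [0.4941, -0.3705, 0.0204]
eef_rot: [-3.139, -0.0, 1.506]
force: [0.1, 0.8, 1.0]
grip_width: 0.0424
```

Request:
{"name": "move_arm", "arguments": {
  "targets": [
    [0,0,0,0,0,0],
    [0,0,-0.03,0,0,0],
    [0,0,-0.07,0,0,0],
    [0,0,-0.11,0,0,0],
    [0,0,-0.15,0,0,0]
  ]
}}

```text
time_s: 11.43
ee_pos: [0.494, -0.3703, 0.1719]
eef_rot: [-3.139, -0.001, 1.506]
force: [-0.5, -0.4, -0.5]
grip_width: 0.0416
```

```bash
python3 -c "
from h import *
plan([.491,-.003,.17],170.8,3)"
```

```text
now [ 0.494  -0.3703  0.1719] 86.31 F [-0.5 -0.4 -0.5] w 0.0416 t 11.43 q6 -0.64
call 0 [ 0.1221 -0.0089  0.0007] [-0.0012 -0.0018 -0.9388]
call 1 [0.1118 0.0498 0.0006] [-0.0012 -0.0018 -0.9388]
call 2 [0.0751 0.0967 0.0006] [-0.0012 -0.0018 -0.9388]
```

Request:
{"name": "move_arm", "arguments": {
  "targets": [
    [0.024,-0.002,0,0,0,-0.19],
    [0.049,-0.004,0,0,0,-0.38],
    [0.073,-0.005,0,0,0,-0.56],
    [0.098,-0.007,0,0,0,-0.75],
    [0.122,-0.009,0,0,0,-0.94]
  ]
}}

```text
time_s: 11.85
ee_pos: [0.493, -0.247, 0.1702]
eef_rot: [-3.14, -0.002, 2.003]
force: [0.2, -0.2, -0.9]
grip_width: 0.0416
```

Request:
{"name": "move_arm", "arguments": {
  "targets": [
    [0.022,0.01,0,0,0,-0.19],
    [0.045,0.02,0,0,0,-0.38],
    [0.067,0.03,0,0,0,-0.56],
    [0.09,0.04,0,0,0,-0.75],
    [0.112,0.05,0,0,0,-0.94]
  ]
}}

```text
time_s: 12.27
ee_pos: [0.492, -0.1243, 0.1703]
eef_rot: [-3.14, -0.002, 2.496]
force: [0.1, 0.5, -0.9]
grip_width: 0.0421
```

Request:
{"name": "move_arm", "arguments": {
  "targets": [
    [0.015,0.019,0,0,0,-0.19],
    [0.03,0.039,0,0,0,-0.38],
    [0.045,0.058,0,0,0,-0.56],
    [0.06,0.077,0,0,0,-0.75],
    [0.075,0.097,0,0,0,-0.94]
  ]
}}

```text
time_s: 12.68
ee_pos: [0.4911, -0.0019, 0.1704]
eef_rot: [-3.141, -0.002, 2.988]
force: [0.2, 0.7, -1.2]
grip_width: 0.0418
```

Request:
{"name": "move_arm", "arguments": {
  "targets": [
    [0,0,0.015,0,0,0],
    [0,0,0.03,0,0,0],
    [0,0,0.03,0,0,0],
    [0,0,0.03,0,0,0],
    [0,0,0.03,0,0,0]
  ]
}}

```text
time_s: 13.1
ee_pos: [0.4917, -0.0032, 0.1412]
eef_rot: [-3.142, -0.002, 2.982]
force: [-0.0, 0.6, -1.5]
grip_width: 0.0418
```

```bash
python3 shot.py w6 0 0 640 480 1.25
python3 - <<'E'
from h import *
o=ctrl.get_obs();print(o['force'],o['grip_width'])
cv2.imwrite('pics/top6.png',ctrl.camera('top')[:,:,::-1])
E
```

```text
[ 0.4917705  -0.00324865  0.14139273] [ 1.79998058e+02 -4.88033336e-02  1.70880299e+02] 0.04170133937006217 13.2
knob [[441.68362236 423.9431766 ]]
ptr [[251.68081847 388.90500398]]
c2 [[245.46672712 433.18641954]]
[ 0.82706202 -0.05839171 -1.91521474] 0.04170133937006217
```

View pics/w6.png

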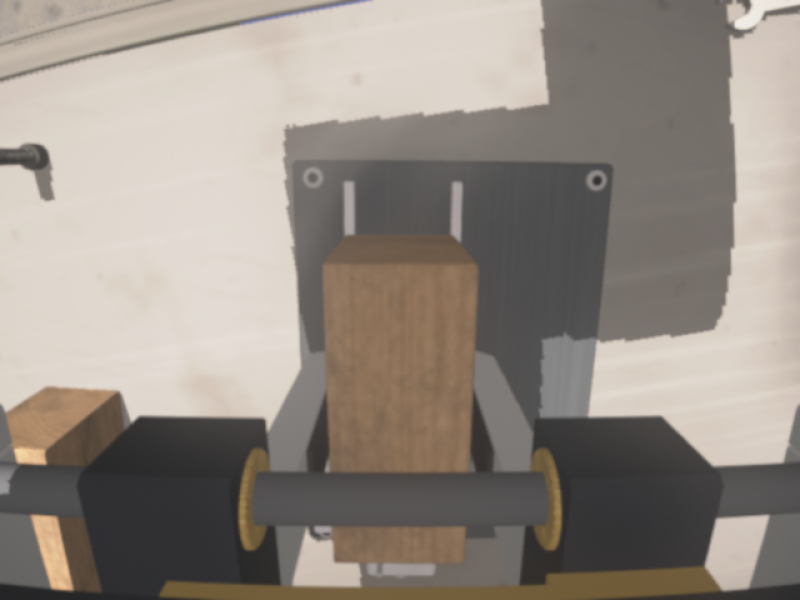

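Run:
```python
from h import *
import json
i=json.load(open('w6.json'))
P=np.array([(349,182),(457,182),(294,161),(611,165),(349,235),(457,235)])/1.25
W=p2w(i,P,[.02,.02,.012,.012,.02,.02]);print(W.round(4).tolist())
a,R,t,e=rigid2([(-.143,-.0305),(-.143,.0305),(-.155,-.065),(-.155,.125)],W[:4]);print(np.degrees(a),t,e,'bed',R@[-.078,0]+t)
a=np.radians(-9.2);v=np.array([-np.sin(a),np.cos(a)]);u=np.array([np.cos(a),np.sin(a)])
m=W[:2,:2].mean(0);b=m+.065*u;print('bed(lips)',b, 'lip dirs',[np.degrees(np.arctan2(*(W[k]-W[k+4])[[1,0]])) +180 for k in(0,1)])
plan([*b,.06],170.8)
```

```text
[[0.4224, -0.0202, 0.02], [0.4321, 0.0404, 0.02], [0.4053, -0.0504, 0.012], [0.4362, 0.1324, 0.012], [0.4521, -0.0256, 0.02], [0.462, 0.0363, 0.02]]
-9.555754076823629 [ 0.56842519 -0.013964  ] [0.00011218 0.00062451 0.00204175 0.00259347] bed [ 0.49150748 -0.00101544]
bed(lips) [ 4.91392754e-01 -3.08969576e-04] lip dirs [np.float64(349.61812213906956), np.float64(352.2131295386537)]
now [ 0.4917 -0.0032  0.1413] 170.88 F [ 0.3 -0.3 -1. ] w 0.0419 t 13.25 q6 -1.49
call 0 [0.0007 0.0028 0.0813] [ 0.0001 -0.0019  0.0028]
```

Request:
{"name": "move_arm", "arguments": {
  "targets": [
    [0,0.003,0.02,0,0,0.01],
    [0,0.003,0.05,0,0,0.01],
    [0,0.003,0.08,0,0,0.01],
    [0,0.003,0.098,0,0,0.01],
    [0,0.003,0.103,0,0,0.01]
  ]
}}

```text
time_s: 13.67
ee_pos: [0.4904, -0.0, 0.0352]
eef_rot: [-3.141, -0.006, 2.977]
force: [-0.4, -0.7, -1.5]
grip_width: 0.0424
```

Request:
{"name": "move_arm", "arguments": {
  "targets": [
    [0,0,0.001,0,0,0],
    [0,0,0.002,0,0,0],
    [0,0,0.003,0,0,0],
    [0,0,0.004,0,0,0],
    [0,0,0.005,0,0,0]
  ]
}}

```text
time_s: 14.08
ee_pos: [0.4921, -0.0, 0.0334]
eef_rot: [3.142, -0.001, 2.978]
force: [-0.7, 0.2, -1.3]
grip_width: 0.0418
```

Request:
{"name": "move_arm", "arguments": {
  "targets": [
    [0,0,0,0,0,0],
    [0,0,0,0,0,0],
    [0,0,0,0,0,0],
    [0,0,0,0,0,0],
    [0,0,0,0,0,0]
  ]
}}

```text
time_s: 14.5
ee_pos: [0.4917, -0.0, 0.0326]
eef_rot: [-3.141, -0.002, 2.978]
force: [-0.3, -0.5, -1.6]
grip_width: 0.0416
```

Request:
{"name": "move_arm", "arguments": {
  "targets": [
    [0,0,0.0003,0,0,0],
    [0,0,0.0006,0,0,0],
    [0,0,0.001,0,0,0],
    [0,0,0.001,0,0,0],
    [0,0,0.001,0,0,0]
  ]
}}

```text
time_s: 14.92
ee_pos: [0.4916, 0.0, 0.0324]
eef_rot: [-3.141, -0.002, 2.978]
force: [-8.8, 0.6, 14.3]
grip_width: 0.042
```

Request:
{"name": "move_arm", "arguments": {
  "targets": [
    [0,0,-0.0005,0,0,0],
    [0,0,-0.0005,0,0,0],
    [0,0,-0.0005,0,0,0],
    [0,0,-0.0005,0,0,0],
    [0,0,-0.0005,0,0,0]
  ]
}}

```text
time_s: 15.33
ee_pos: [0.4917, 0.0, 0.0325]
eef_rot: [-3.142, -0.002, 2.978]
force: [-5.2, 0.9, 7.9]
grip_width: 0.0421
```

Run:
```python
from h import *
o=ctrl.get_obs();print(o['force'],o['ee_pos'],np.degrees(o['eef_rot']))
a=np.radians(-9.4);u=np.array([np.cos(a),np.sin(a)]);R=np.array([u,[-u[1],u[0]]])
t=np.array([.5684,-.014]);f=R@(np.array(o['ee_pos'][:2])-t);print('block centre in fixture',f,'front',f[0]+.049)
d=np.array([*( .030*u),0]);print(Ro.from_euler('xyz',o['eef_rot']).inv().apply(d))
```

```text
[-5.23096305  0.89645086  7.87865769] [4.91722818e-01 4.33570417e-05 3.24735303e-02] [-1.79995701e+02 -1.05257724e-01  1.70613456e+02]
block centre in fixture [-0.07794122  0.00133141] front -0.02894121798618289
[-2.99999485e-02 -7.04987308e-06 -5.51122542e-05]
```

Request:
{"name": "move_arm", "arguments": {
  "targets": [
    [0,0,-0.0003,0,0,0],
    [-0.004,0,-0.0003,0,0,0],
    [-0.01,0,-0.0003,0,0,0],
    [-0.018,0,-0.0003,0,0,0],
    [-0.025,0,-0.0003,0,0,0]
  ]
}}

```text
time_s: 15.75
ee_pos: [0.5166, -0.0041, 0.0325]
eef_rot: [-3.142, -0.002, 2.978]
force: [-5.6, 1.4, 9.4]
grip_width: 0.0414
```

Request:
{"name": "move_arm", "arguments": {
  "targets": [
    [-0.005,0,0,0,0,0],
    [-0.008,0,0,0,0,0],
    [-0.01,0,0,0,0,0],
    [-0.012,0,0,0,0,0],
    [-0.014,0,0,0,0,0]
  ]
}}

```text
time_s: 16.17
ee_pos: [0.5302, -0.0063, 0.0325]
eef_rot: [-3.142, -0.002, 2.978]
force: [-6.1, 1.1, 8.3]
grip_width: 0.0418
```

Request:
{"name": "move_arm", "arguments": {
  "targets": [
    [0,0,0,0,0,0],
    [0,0,0,0,0,0],
    [0,0,0,0,0,0],
    [0,0,0,0,0,0],
    [0,0,0,0,0,0]
  ]
}}

```text
time_s: 16.58
ee_pos: [0.5305, -0.0064, 0.0324]
eef_rot: [3.142, -0.001, 2.978]
force: [0.5, 0.0, 5.5]
grip_width: 0.0415
```

Request:
{"name": "move_arm", "arguments": {
  "targets": [
    [-0.001,0,-0.0003,0,0,0],
    [-0.002,0,-0.0003,0,0,0],
    [-0.003,0,-0.0003,0,0,0],
    [-0.004,0,-0.0003,0,0,0],
    [-0.005,0,-0.0003,0,0,0]
  ]
}}

```text
time_s: 17.0
ee_pos: [0.5347, -0.0071, 0.0325]
eef_rot: [-3.141, -0.003, 2.978]
force: [-5.3, 1.0, 8.4]
grip_width: 0.0417
```

Request:
{"name": "move_arm", "arguments": {
  "targets": [
    [-0.001,0,0,0,0,0],
    [-0.002,0,0,0,0,0],
    [-0.003,0,0,0,0,0],
    [-0.004,0,0,0,0,0],
    [-0.005,0,0,0,0,0]
  ]
}}

```text
time_s: 17.42
ee_pos: [0.5389, -0.0078, 0.0325]
eef_rot: [-3.141, -0.005, 2.978]
force: [-13.4, 2.3, 13.0]
grip_width: 0.0416
```

Request:
{"name": "move_arm", "arguments": {
  "targets": [
    [-0.001,0,0,0,0,0],
    [-0.002,0,0,0,0,0],
    [-0.003,0,0,0,0,0],
    [-0.003,0,0,0,0,0],
    [-0.003,0,0,0,0,0]
  ]
}}

```text
time_s: 17.83
ee_pos: [0.5415, -0.0082, 0.0326]
eef_rot: [-3.141, -0.006, 2.978]
force: [-14.9, 2.5, 15.6]
grip_width: 0.0418
```

Request:
{"name": "move_arm", "arguments": {
  "targets": [
    [0,0,-0.0004,0,0,0],
    [0,0,-0.0008,0,0,0],
    [0,0,-0.0008,0,0,0],
    [0,0,-0.0008,0,0,0],
    [0,0,-0.0008,0,0,0]
  ]
}}

```text
time_s: 18.25
ee_pos: [0.5415, -0.0083, 0.0326]
eef_rot: [-3.141, -0.006, 2.978]
force: [-10.2, 2.0, 5.9]
grip_width: 0.042
```

Run:
```python
from h import *
print([ctrl.get_obs()[k] for k in('force','moment','ee_pos','eef_rot')])
im=ctrl.camera('scene')[:,:,::-1];cv2.imwrite('pics/s7.png',cv2.resize(im[190:280,230:350],None,fx=6,fy=6,interpolation=3))
```

```text
[array([-10.22422602,   2.03862011,   5.89146883]), array([0.24056361, 1.44454247, 0.00929339]), array([ 0.54145839, -0.00825338,  0.03263406]), array([-3.14128604, -0.00599698,  2.9778194 ])]
```

View pics/s7.png

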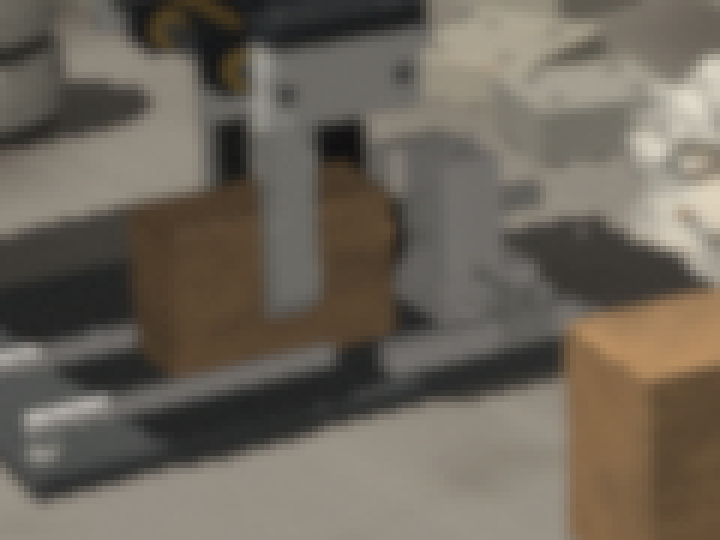

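Request:
{"name": "move_arm", "arguments": {
  "targets": [
    [0,0,-0.0004,0,0,0],
    [-0.001,0,-0.0006,0,0,0],
    [-0.002,0,-0.0006,0,0,0],
    [-0.003,0,-0.0006,0,0,0],
    [-0.003,0,-0.0006,0,0,0]
  ]
}}

```text
time_s: 18.72
ee_pos: [0.544, -0.0087, 0.0327]
eef_rot: [-3.141, -0.008, 2.978]
force: [-11.1, 2.4, 2.8]
grip_width: 0.0415
```

Request:
{"name": "move_arm", "arguments": {
  "targets": [
    [0,0,0,0,0,0],
    [0,0,0,0,0,0],
    [0,0,0,0,0,0],
    [0,0,0,0,0,0],
    [0,0,0,0,0,0]
  ]
}}

```text
time_s: 19.13
ee_pos: [0.5439, -0.0087, 0.0328]
eef_rot: [-3.141, -0.007, 2.978]
force: [-11.1, 1.7, 1.7]
grip_width: 0.0415
```

Request:
{"name": "move_arm", "arguments": {
  "targets": [
    [0,0,0,0,-0.005,0],
    [0,0,0,0,-0.01,0],
    [0,0,0,0,-0.014,0],
    [0,0,0,0,-0.014,0],
    [0,0,0,0,-0.014,0]
  ]
}}

```text
time_s: 19.55
ee_pos: [0.5439, -0.0087, 0.0325]
eef_rot: [-3.141, -0.0, 2.978]
force: [-8.0, 1.1, -1.5]
grip_width: 0.0417
```

Request:
{"name": "move_arm", "arguments": {
  "targets": [
    [0,0,0,0,0,0],
    [0,0,0,0,0,0],
    [0,0,0,0,0,0],
    [0,0,0,0,0,0],
    [0,0,0,0,0,0]
  ]
}}

```text
time_s: 19.97
ee_pos: [0.5438, -0.0087, 0.0325]
eef_rot: [-3.141, -0.0, 2.978]
force: [-8.6, 1.7, -1.0]
grip_width: 0.042
```

Run:
```python
from h import *
o=ctrl.get_obs();print(o['force'],o['moment'],o['ee_pos'],np.degrees(o['eef_rot']))
a=np.radians(-9.4);u=np.array([np.cos(a),np.sin(a)]);R=np.array([u,[-u[1],u[0]]])
f=R@(np.array(o['ee_pos'][:2])-[.5684,-.014]);print('front',f[0]+.049,f[1],'press',-np.array(o['force'][:2])@u)
im=ctrl.camera('top')[:,:,::-1];cv2.imwrite('pics/t8.png',cv2.resize(im[165:265,190:290],None,fx=6,fy=6,interpolation=3))
i=ctrl.camera_info('top')
t=np.array([.5684,-.014]);k=lambda x,y,z:w2p(i,[[*(R.T@[x,y]+t),z]])[0]
print('pad/pins px',(k(.0245,0,.085)-[190,165])*6,(k(.045,-.053,.03)-[190,165])*6)
```

```text
[-8.62326529  1.7380326  -0.95911946] [0.24398965 1.57737264 0.10155871] [ 0.54382695 -0.00868485  0.0324695 ] [-1.79973889e+02 -1.85893342e-02  1.70621641e+02]
front 0.023888805976862937 0.001230363737624301 press 8.791339328156383
pad/pins px [288.23097826 264.63406574] [440.84722308 257.33245131]
```

Request:
{"name": "move_arm", "arguments": {
  "targets": [
    [0,0,0.0001,0,0,0],
    [0,0,0.0002,0,0,0],
    [0,0,0.0002,0,0,0],
    [0,0,0.0002,0,0,0],
    [0,0,0.0002,0,0,0]
  ]
}}

```text
time_s: 20.43
ee_pos: [0.5438, -0.0087, 0.0325]
eef_rot: [-3.141, -0.0, 2.978]
force: [-10.4, 2.5, 1.1]
grip_width: 0.0418
```

Request:
{"name": "move_arm", "arguments": {
  "targets": [
    [0,0,0,0,0,0],
    [0,0,0,0,0,0],
    [0,0,0,0,0,0],
    [0,0,0,0,0,0],
    [0,0,0,0,0,0]
  ]
}}

```text
time_s: 20.85
ee_pos: [0.5438, -0.0087, 0.0324]
eef_rot: [-3.141, -0.0, 2.978]
force: [-9.5, 2.5, 1.3]
grip_width: 0.0418
```

View pics/t8.png

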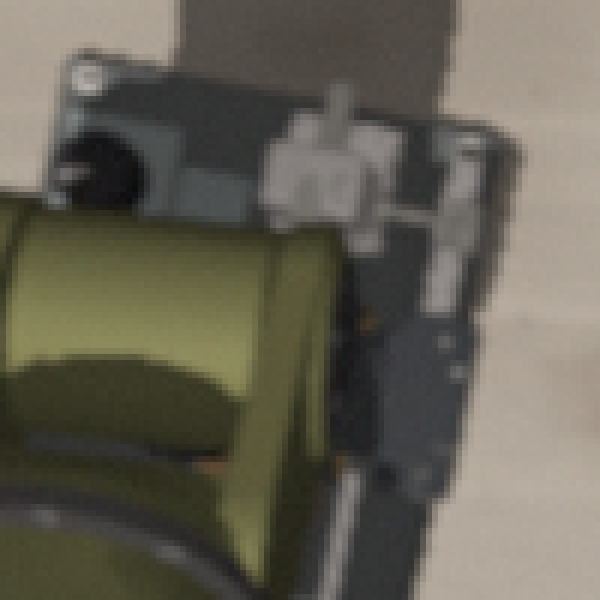

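```bash
python3 -c "
from station import ctrl
print(ctrl.hand_in(), ctrl.get_obs()['force'])"
```

```text
the job is handed in; nothing more can be done
the job is handed in; nothing more can be done
```

I turned the knob about 108° counterclockwise and let go. I then stood the 98 x 42 x 64 mm block between the guide lips and pressed it against the sprung pad. I handed in at about 21 s with the block still held there.

- **Setting pointer:** in a wrist image after release it stood about 0.7 mm from the middle of the clip gap, against a limit of 2.5 mm. The clip kept its place, as far as the images show.
- **Pressing force:** with the block barely resting on the plate, the force along the pad was 8.8 N. The pad position worked out from the arm agrees, at about 8.4 mm of plunger travel. After I lowered the block slightly so it rests on the plate, the last reading was about 9.8 N, which includes up to about 1.5 N of friction.
- **Block:** the tool was upright to within 0.1° and about 1 mm off the fixture's centre line.
- **Not confirmed:** I could not see the force pointer between the two pins. The scene picture was too coarse to show the pins and the arm covered the pad in the others, so that rests on the force and position readings.
- **Side force on the knob:** it reached about 48 N at the fingers while turning, because the grip was slightly off centre, and was gone once I let go. That is above the 40 N limit for the arm and gripper body, but I took it to act on the fingers only. It was well under the 120 N wrist limit.

I viewed 12 pictures, two over the budget of 10.

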